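# Park the drum mixer with its stripe on top

### The arm

A 6-joint arm with a two-finger parallel gripper is mounted at the origin on the work surface. World frame = base frame: x ahead of the robot, y to its left, z up, the work surface at z = 0. Lengths are in m, angles in rad, forces in N, time in s.
With the tool pointing down it reaches from about 0.25 to 0.775 m from the base axis. Payload 4 kg.
Tool frame: the origin (TCP) lies on the centre line of the jaws, within the pads' length; the fingertips stand 19 mm ahead of it and the grasp point (between the pads) is the TCP; z points along the fingers, y is the line along which they close (so a half turn about z gives the same grasp; the last joint's range is limited). The gripper opens to 94 mm and grips with 3 to 60 N. Pads are 16 mm wide; open, the fingers measure 119 mm over their backs; the gripper's body (75 mm by 177 mm) begins 78 mm behind the grasp point.
Start: joints at [-1.334, 0.087, 1.371, -0, 1.684, -0.103], TCP at [0.183, -0.519, 0.225] pointing down, gripper open.
Joint ranges: [-3.1, 3.1], [-0.76, 2.03], [0.27, 2.55], [-1.08, 4.22], [0.17, 2.65], [-2.57, 2.57]. Speed limits (rad/s): [2.79, 2.79, 3.14, 3.14, 3.14, 3.14].

### API

Orientations are given as a unit quaternion [w, x, y, z].
In Python, from rig import ctrl gives the robot as it stands.
- The arm moves only by the tool servo_tool, never from a script. Its argument "deltas" is a list of rows, each a list of 6 numbers: the shift along the tool's x, y, z in units of 25 mm (1.0 is 25 mm), then the turn, a rotation vector about the tool's x, y, z in units of 6 degrees (1.0 is 6 degrees). A call has 1 to 5 rows; each row shifts and turns the commanded pose from where the row before left it, along the tool's axes as they then stand; what a row does not reach is not made up. A row lasts 1/12 s, in which the tool goes at most 41.7 mm and 7.16 degrees, less where a joint would pass 70% of its speed; a pose out of reach is approached as far as the arm can. A call is refused whole if a number of a shift passes 1 or a number of a turn 1, either way. A call with a gripper value outside its range is refused whole. "claw" is the opening, from -1 (shut) to 1 (fully open), set as the call begins (left out, the last holds). The fingers move at their own pace and stop on an object; the grip force is fixed at half the most. Time passes only in rows, so rows that do not move let the fingers close. It gives the time, the measured TCP pose, the force, the opening and the grip force at its end, in the units of the state.
- ctrl.observe(): the state, without advancing time (a new reading comes with each control period).
- ctrl.snapshot(name): name is "scene" or "side" or "wrist"; returns a dict with "img" (384x512x3 uint8, red, green, blue), "camera_matrix" (3x3 intrinsics, pixels), "R" (3x3) and "t" (3): a world point X has camera coordinates R X + t. Camera axes: x right, y down, z forward; pixel columns grow to the right and rows downward; lengths in m; the calibration is good to about 2 mm. A picture is of the moment at which its call begins. There is no depth.
- ctrl.sign_off(): hands the job in; it is judged then, once.
The state is a dict: "t": time; "joint_pos": joint angles; "joint_vel": joint speeds; "joint_efforts": joint torques, N m; "ee_pos": TCP position; "tcp_rot": TCP orientation; "wrist_force": force on the tool from outside, world axes, zero at the start; "torque": the same for the moment, N m; "finger_gap": finger opening in m; "grasp_force": force on a finger pad.
Only numpy, scipy, OpenCV 4.12 (cv2) and the standard library are available. Lean on these libraries where they do the work, as an engineer would, in place of code of your own. Each camera call takes 0.05 s, during which the arm holds its last target. There are 200 camera calls.

### The job

Pull the mixer's red clutch knob straight out until it stays in its on detent, then, with the clutch out, roll the amber drum under your fingertips, pressing gently, until its white stripe is on top. Then push the knob fully home again, leaving the stripe on top. Do not turn the drum while the clutch is in, and leave the glassware and other things around it standing where they are.

Things in the scene. Friction and masses are not known exactly. Their poses are not given: they have to be found in the camera images.
- mixer: Fixed white bench mixer, 220 (x) by 400 (y) mm, deck 38 mm high. Origin on the table under its centre; x to its back, y along the drum's axis. Drum over the +y part between end cheeks (inner faces at y -19 and 139 mm, 18 thick, tops 120 mm high); dark ledge behind it 54 mm high. At y -190 to -80, x -95 to 75 mm a wedge pod: panel slopes 28 degrees, 65 mm high in front, 155 at the back.
- knob (a joint): Travel of the red push-pull clutch knob along its axis, m: 0 = fully in (clutch engaged), 0.018 = on detent and end stop (clutch released; it stays there by itself). Leaving either detent takes 9 to 13 N along the axis; past half-way it snaps to the other by itself. It does not turn.
- knob_head (a point): Centre of the red knob's head, a cylinder 30 mm across, 26 mm long, on a 14 mm stem, square on the pod's sloping panel. Site z is the knob's axis, out of the panel, 28 degrees from vertical, leaning to the mixer's -x: the way to pull. Site y is level. With the knob in, the head spans 16 to 42 mm from the panel. Moves with the knob.
- knob_top (a point): Middle of the flat outer end of the red knob, 13 mm further out along the axis than knob_head; moves with the knob. Press here to push it in.
- drum (a joint): Turn of the amber drum about its level axis (mixer's y), rad: 0 = white stripe exactly on top, positive = stripe turned towards the mixer's +x (back). Starts at 0.7 to 1.4, so the drum's top must move towards the mixer's front (-x). Bearing drag about 0.08 N m; it stays where it is left.
- drum_center (a point): Centre of the smooth amber drum, 90 mm across, 140 mm long, level, captive between the cheeks; 115 mm high, so its top is at 160 mm. Sprung bearings: pressed with more than about 4 N it sinks 0.4 mm per newton, 8 mm at most. A fingertip pressed on top with 5 to 15 N and moved across the axis rolls it, but may slip. The point sinks with the drum, does not turn.
- stripe (a point): Middle of the white stripe (16 mm wide, along the drum's whole length) on the drum's skin, 45 mm from its axis; turns with the drum; point z points out of the drum.
- flask_a: Volumetric flask standing loose beside the mixer: bulb 72 mm across, thin neck, amber stopper, 189 mm tall. Origin at the centre of its base. A bystander.
- flask_b: Volumetric flask standing loose beside the mixer: bulb 72 mm across, thin neck, amber stopper, 189 mm tall. Origin at the centre of its base. A bystander.
- flask_c: Volumetric flask standing loose beside the mixer: bulb 72 mm across, thin neck, amber stopper, 189 mm tall. Origin at the centre of its base. A bystander.
- tip_box: Blue box with a pale lid, 85 x 120 x 66 mm high, loose on the table to the right of the mixer. Origin at the centre of its underside. A bystander.
- vial: Small jar with a black cap, 28 mm across, 50 mm tall, standing loose on the mixer's deck in front of the drum. Origin at the centre of its base. A bystander.
- mouse: Black computer mouse, 105 x 62 x 26 mm, loose on the table. Origin at the centre of its underside. A bystander.
- wash_bottle: White bottle with a red cap, 64 mm across, 170 mm tall, loose on the table. Origin at the centre of its base. A bystander.

How it is judged:
By the outcome, as a careful person would: the job done as asked, in the order asked, and still so for the second after the job is handed in, with the robot touching nothing.
It also fails if it takes over 61 s, if anything falls off the work surface, if the arm or the gripper's body presses on something with over 40 N, if the wrist force passes 120 N, or if a joint passes its speed limit or range.

## Working session

There is one attempt and no reset: what is moved stays moved. The work goes in short steps, Python scripts to look and compute and a tool call to move; the robot and the scene stay as the last step left them, time stands still between calls to the robot, and variables do not carry over. Pictures are saved under pics/ and viewed, at most 10 in all, crops included, and the job is handed in when it is done.

Besides the shell and the picture viewer there is one more tool, called after "Call:" as a command line: name --pt "numbers of a row" for each row, then --argument value for the rest. servo_tool: Moves the arm, as the interface text tells. Its arguments: {"type":"object","properties":{"deltas":{"type":"array"},"claw":{"type":"number"}},"required":["deltas"]}

```bash
mkdir -p pics; ls; python3 - <<'E'
from rig import ctrl
import cv2,numpy as np
ims=[]
for n in ["scene","side"]:
    s=ctrl.snapshot(n); cv2.imwrite(f"pics/{n}0.png",cv2.resize(s["img"][:,:,::-1],(768,576)))
    print(n,s["camera_matrix"].round(1).tolist(),s["R"].round(4).tolist(),s["t"].round(4).tolist())
o=ctrl.observe();print(o)
E
```

```text
pics
scene [[363.1, 0.0, 249.5], [0.0, 363.1, 194.4], [0.0, 0.0, 1.0]] [[-0.27, 0.9629, 0.0025], [0.7548, 0.2133, -0.6202], [-0.5977, -0.1656, -0.7844]] [0.0915, -0.3069, 1.6744]
side [[468.7, 0.0, 256.0], [0.0, 468.7, 189.4], [0.0, 0.0, 1.0]] [[-0.9872, -0.1584, -0.0194], [-0.0976, 0.695, -0.7124], [0.1263, -0.7014, -0.7015]] [0.5205, 0.0927, 1.4936]
{'t': 0.1, 'joint_pos': array([-1.33409349e+00,  8.78719454e-02,  1.37206871e+00,  8.49996690e-06,
        1.68359534e+00, -1.03099659e-01]), 'joint_vel': array([ 0.00054679, -0.00249492, -0.0041322 , -0.00038346,  0.00017813,
        0.00025068]), 'joint_efforts': array([ 2.11690094e-03, -3.41252875e+01, -3.03301907e+01,  7.19053578e-02,
        3.04252363e-02, -9.89181558e-05]), 'ee_pos': array([ 0.18320893, -0.51811639,  0.22344364]), 'tcp_rot': array([-9.69783175e-04,  9.85600924e-01,  1.69085406e-01, -6.06467134e-05]), 'wrist_force': array([ 0.07758029, -0.25253281, -0.21219711]), 'torque': array([-0.04475138,  0.04451617, -0.03411367]), 'grasp_force': 0.0, 'finger_gap': 0.09425227841699318}
```

View pics/scene0.png

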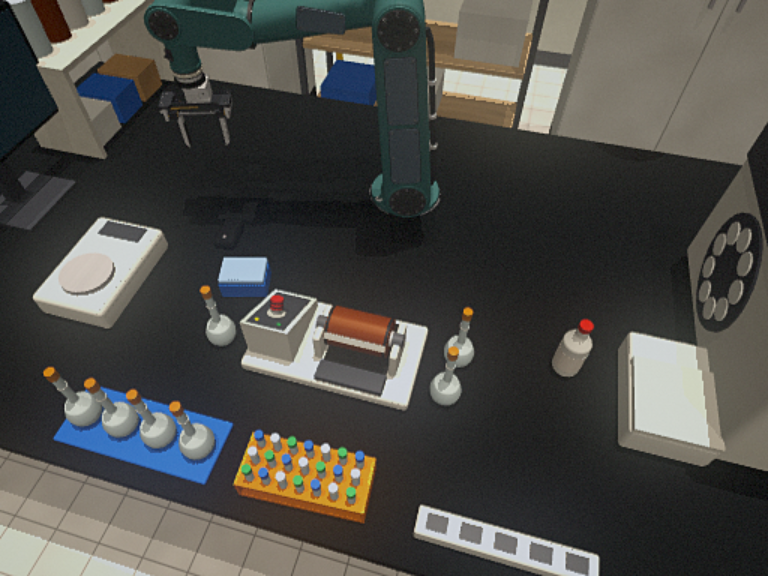

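View pics/side0.png

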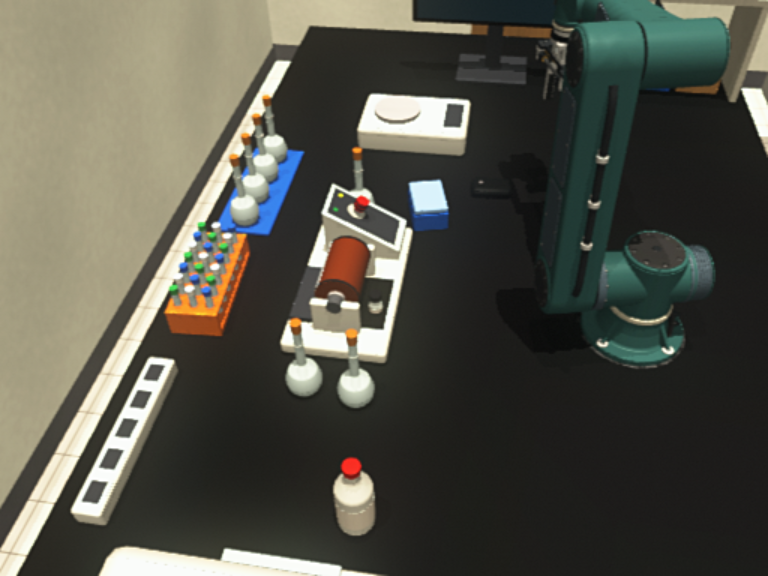

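```bash
python3 - <<'E'
from rig import ctrl
import cv2,numpy as np
a=ctrl.snapshot("scene")["img"][180:275,155:290]; b=ctrl.snapshot("side")["img"][115:245,180:280]
a=cv2.resize(a,None,fx=3.3,fy=3.3,interpolation=cv2.INTER_CUBIC);b=cv2.resize(b,None,fx=3.3,fy=3.3,interpolation=cv2.INTER_CUBIC)
c=np.zeros((max(a.shape[0],b.shape[0]),a.shape[1]+b.shape[1],3),np.uint8);c[:a.shape[0],:a.shape[1]]=a;c[:b.shape[0],a.shape[1]:]=b
print(a.shape,b.shape);cv2.imwrite("pics/crop.png",c[:,:,::-1])
E
```

```text
(314, 446, 3) (429, 330, 3)
```

View pics/crop.png

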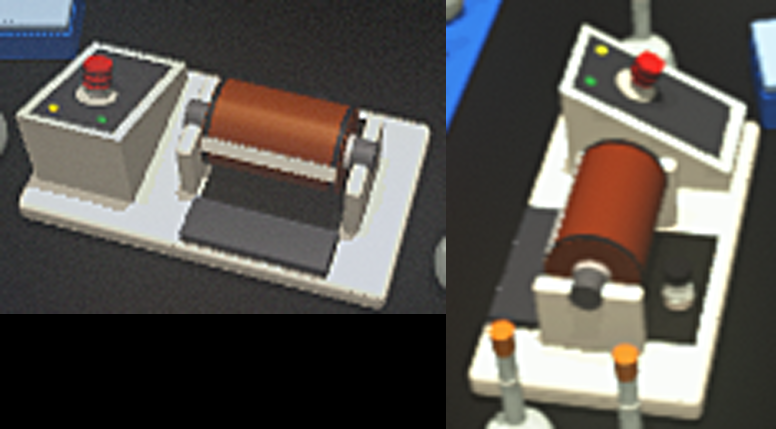

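```bash
cat > geo.py <<'E'
from rig import ctrl
import cv2,numpy as np
from scipy.optimize import least_squares
from scipy.spatial.transform import Rotation as Ro
def proj(s,X):
    c=s["R"]@np.asarray(X).T+s["t"][:,None]; p=s["camera_matrix"]@c; return (p[:2]/p[2]).T
def red(s,box=None):
    h=cv2.cvtColor(s["img"],cv2.COLOR_RGB2HSV); m=(((h[...,0]<6)|(h[...,0]>174))&(h[...,1]>190)&(h[...,2]>110)).astype(np.uint8)
    if box: k=np.zeros_like(m);k[box[1]:box[3],box[0]:box[2]]=1;m*=k
    n,l,st,c=cv2.connectedComponentsWithStats(m);i=1+np.argmax(st[1:,4]);return c[i],st[i]
def W(p,X): # mixer->world
    return Ro.from_euler('z',p[2]).apply(X)+[p[0],p[1],0]
nrm=np.array([-np.sin(np.radians(28)),0,np.cos(np.radians(28))])
def head(px,py,d=.029): # px: x on the panel
    return np.array([px,py,.065+(px+.095)*np.tan(np.radians(28))])+d*nrm
def drumpt(th,y): return np.array([.045*np.sin(th),y,.115+.045*np.cos(th)])
E
python3 - <<'E'
from geo import *
A=ctrl.snapshot("scene");B=ctrl.snapshot("side")
ra,rb=red(A,(165,185,205,215)),red(B,(230,120,250,150));print(ra,rb)
sc=[((22,208),(110,-200,38)),((382,300),(110,200,38)),((428,125),(-110,200,38)),((20,114),(75,-190,155)),((120,140),(75,-80,155)),((185,65),(-95,-80,65)),((97,42),(-95,-190,65))]
sd=[((585,25),(75,-190,155)),((745,102),(-95,-190,65)),((725,170),(-95,-80,65)),((565,90),(75,-80,155)),((470,385),(110,200,38)),((703,408),(-110,200,38))]
ua=np.array([u for u,_ in sc])/3.3+[155,180]; Xa=np.array([x for _,x in sc])/1e3
ub=(np.array([u for u,_ in sd])-[446,0])/3.3+[180,115]; Xb=np.array([x for _,x in sd])/1e3
st=np.array([(203,145),(335,173)])/3.3+[155,180]
def f(p):
    h=W(p,head(p[3],p[4])[None]); S=W(p,np.array([drumpt(p[5],-.01),drumpt(p[5],.13)]))
    return np.concatenate([(proj(A,W(p,Xa))-ua).ravel(),(proj(B,W(p,Xb))-ub).ravel(),(proj(A,h)-ra[0]).ravel()*2,(proj(B,h)-rb[0]).ravel()*2,(proj(A,S)-st).ravel()])
r=least_squares(f,[.5,0,0,-.02,-.135,1],loss='soft_l1');p=r.x
print(p.round(4));print(f(p).reshape(-1,2).round(1).tolist())
np.save("p.npy",p)
print("head",W(p,head(p[3],p[4])),"drum",W(p,np.array([0,.06,.115])),"axis",Ro.from_euler('z',p[2]).apply(nrm))
# loose things: vial cap, flasks roughly by stopper at z=.18
def ray(s,u,z):
    d=s["R"].T@np.linalg.solve(s["camera_matrix"],[u[0],u[1],1]);c=-s["R"].T@s["t"];return c+d*(z-c[2])/d[2]
R=Ro.from_euler('z',p[2])
for n,s,u,z in [("fl_pod",A,(206/1.5,293/1.5),.185),("fl2",A,(467/1.5,314/1.5),.185),("fl3",A,(453/1.5,353/1.5),.185),("vial",B,((678-446)/3.3+180,270/3.3+115),.088),("tipbox",A,(245/1.5,268/1.5),.066)]:
    X=ray(s,u,z);print(n,X.round(3),R.inv().apply(X-[p[0],p[1],0]).round(3))
E
```

```text
(array([183.9, 198.4]), array([181, 197,   8,   4,  20], dtype=int32)) (array([241.        , 133.83333333]), array([237, 131,   9,   6,  36], dtype=int32))
[ 6.0310e-01 -1.8400e-02  5.0000e-04  1.1200e-02 -1.4120e-01  1.2699e+00]
[[-2.2, -2.0], [1.4, -1.3], [1.5, -1.4], [-1.1, -0.4], [0.2, -0.7], [0.4, -1.2], [-0.9, -0.5], [-0.6, 0.5], [-0.3, 1.6], [1.3, 1.7], [-1.5, 0.8], [-1.0, -2.2], [-0.4, -1.2], [-1.3, 4.5], [0.3, 3.2], [-0.4, -0.6], [0.8, 0.7]]
head [ 0.60070911 -0.15959043  0.14707309] drum [0.60302989 0.04163192 0.115     ] axis [-4.69471512e-01 -2.18776892e-04  8.82947593e-01]
fl_pod [ 0.647 -0.297  0.185] [ 0.044 -0.278  0.185]
fl2 [0.548 0.263 0.185] [-0.055  0.281  0.185]
fl3 [0.652 0.252 0.185] [0.049 0.27  0.185]
vial [0.533 0.065 0.088] [-0.07   0.083  0.088]
tipbox [ 0.468 -0.308  0.066] [-0.135 -0.289  0.066]
```

```bash
python3 - <<'E'
from geo import *
A=ctrl.snapshot("scene");B=ctrl.snapshot("side")
sc=[((22,208),(110,-200,38)),((382,300),(110,200,38)),((428,125),(-110,200,38)),((20,114),(75,-190,155)),((120,140),(75,-80,155)),((185,65),(-95,-80,65)),((97,42),(-95,-190,65))]
sd=[((585,25),(75,-190,155)),((745,102),(-95,-190,65)),((725,170),(-95,-80,65)),((565,90),(75,-80,155)),((470,385),(110,200,38)),((703,408),(-110,200,38))]
ua=np.array([u for u,_ in sc])/3.3+[154.7,179.7]; Xa=np.array([x for _,x in sc])/1e3
ub=(np.array([u for u,_ in sd])-[446,0])/3.3+[179.7,114.7]; Xb=np.array([x for _,x in sd])/1e3
st=np.array([(203,145),(335,173)])/3.3+[154.7,179.7]
def rd(s,b):
    i=s["img"][b[1]:b[3],b[0]:b[2]].astype(int);m=(i[...,0]>80)&(i[...,0]>2.2*i[...,1])&(i[...,0]>2.2*i[...,2])
    v,u=np.nonzero(m);return np.array([(u.min()+u.max())/2+b[0],(v.min()+v.max())/2+b[1]]),len(u)
ra,rb=rd(A,(165,185,205,215)),rd(B,(225,120,255,150));print(ra,rb)
def f(p):
    h=W(p,head(p[3],p[4])[None]); S=W(p,np.array([drumpt(p[5],-.01),drumpt(p[5],.13)]))
    return np.concatenate([(proj(A,W(p,Xa))-ua).ravel(),(proj(B,W(p,Xb))-ub).ravel(),(proj(A,h)-ra[0]).ravel()*2,(proj(B,h)-rb[0]).ravel()*2,(proj(A,S)-st).ravel()])
r=least_squares(f,[.6,0,0,-.02,-.135,1.2],loss='soft_l1');p=r.x
print(p.round(4));print(f(p).reshape(-1,2).round(1).tolist());np.save("p.npy",p)
# free triangulation of head
g=lambda X:np.concatenate([(proj(A,X[None])-ra[0]).ravel(),(proj(B,X[None])-rb[0]).ravel()])
t=least_squares(g,[.6,-.15,.15]);print("tri",t.x.round(4),t.fun.round(1))
print("head",W(p,head(p[3],p[4])),"drum",W(p,np.array([0,.06,.115])))
E
```

```text
(array([184. , 201.5]), 57) (array([240.5, 135. ]), 60)
[ 6.0390e-01 -1.9500e-02  1.2000e-03  1.2700e-02 -1.3730e-01  1.2296e+00]
[[-2.3, -1.5], [1.3, -0.8], [1.5, -1.0], [-1.3, 0.1], [0.1, -0.2], [0.3, -0.8], [-1.0, -0.1], [-0.5, 0.6], [-0.2, 1.7], [1.4, 1.7], [-1.4, 0.8], [-0.9, -2.2], [-0.3, -1.2], [-0.6, -0.5], [-0.4, 1.4], [-0.5, -0.6], [0.7, 0.7]]
tri [ 0.6033 -0.1562  0.1496] [-0.2 -0.5 -0.3  0.4]
head [ 0.60313779 -0.15680929  0.14785918] drum [0.60384212 0.04050974 0.115     ]
```

```bash
cat >> geo.py <<'E'
def q2R(q): return Ro.from_quat(np.roll(q,-1))
def tool(tilt,yaw=0.): # fingers closing along y, leaning tilt forward
    z=np.array([np.sin(tilt),0,-np.cos(tilt)]);y=np.array([0,-1.,0]);return Ro.from_euler('z',yaw)*Ro.from_matrix(np.c_[np.cross(y,z),y,z])
def plan(start,wps):
    """start (pos,Ro); wps list of (pos,Ro,rows)"""
    x,R=np.array(start[0]),start[1]; rows=[]
    for X,T,n in wps:
        for k in range(n,0,-1):
            d=.01 if k==1 else .05
            s=np.round(R.inv().apply(X-x)/.025/k/d)*d; w=np.round((R.inv()*T).as_rotvec()/np.radians(6)/k/d)*d
            if abs(s).max()>1 or abs(w).max()>1: print("TOO BIG",s,w)
            x=x+R.apply(s*.025); R=R*Ro.from_rotvec(w*np.radians(6)); rows.append([round(float(v),2)+0. for v in (*s,*w)])
    for i in range(0,len(rows),5): print(str(rows[i:i+5]).replace(" ","").replace(".0,",",").replace(".0]","]").replace('-0,','0,'))
    print("end",x.round(4),(R.inv()*wps[-1][1]).magnitude().round(4)); return x,R
E
python3 - <<'E'
from geo import *
o=ctrl.observe(); p=np.load("p.npy"); T=tool(np.radians(28)); h=np.array([.603,-.1565,.1485])
q=q2R(o["tcp_rot"])
plan((o["ee_pos"],q),[(h+.11*nrm,T,21),(h+.045*nrm,T,4)])
E
```

```text
[[0.9,-0.4,-0.05,-0.05,0.2,0.15],[0.9,-0.45,0,-0.05,0.2,0.15],[0.9,-0.45,0,-0.05,0.2,0.15],[0.85,-0.45,0,-0.05,0.2,0.15],[0.85,-0.45,0,-0.05,0.2,0.15]]
[[0.85,-0.5,0.05,-0.05,0.25,0.15],[0.85,-0.5,0.05,-0.05,0.2,0.15],[0.85,-0.5,0.05,-0.05,0.25,0.15],[0.8,-0.55,0.1,-0.05,0.2,0.15],[0.8,-0.55,0.1,-0.05,0.25,0.15]]
[[0.8,-0.55,0.15,-0.05,0.2,0.15],[0.8,-0.55,0.15,0,0.2,0.15],[0.8,-0.6,0.15,-0.05,0.25,0.15],[0.75,-0.6,0.15,0,0.2,0.15],[0.75,-0.6,0.2,-0.05,0.25,0.15]]
[[0.75,-0.6,0.2,0,0.2,0.15],[0.75,-0.65,0.25,-0.05,0.25,0.15],[0.7,-0.65,0.25,0,0.2,0.15],[0.7,-0.65,0.25,-0.05,0.25,0.15],[0.65,-0.65,0.25,0,0.2,0.2]]
[[0.68,-0.65,0.28,-0.04,0.25,0.16],[0,0,0.65,0,0,0],[0,0,0.65,0,0,0],[0,0,0.65,0,0,0],[0,0,0.65,0,0,0]]Traceback (most recent call last):
  File "<stdin>", line 4, in <module>
  File "geo.py", line 30, in plan
    print("end",x.round(4),(R.inv()*wps[-1][1]).magnitude().round(4)); return x,R
                           ^^^^^^^^^^^^^^^^^^^^^^^^^^^^^^^^^^^^^^
AttributeError: 'float' object has no attribute 'round'
```

Call:
servo_tool --pt "0.9 -0.4 -0.05 -0.05 0.2 0.15" --pt "0.9 -0.45 0 -0.05 0.2 0.15" --pt "0.9 -0.45 0 -0.05 0.2 0.15" --pt "0.85 -0.45 0 -0.05 0.2 0.15" --pt "0.85 -0.45 0 -0.05 0.2 0.15" --claw 0.4

```text
t: 0.82
ee_pos: [0.272, -0.4318, 0.2298]
tcp_rot: [0.004, 0.99, 0.13, 0.054]
wrist_force: [0.4, -0.7, -0.8]
finger_gap: 0.0669
grasp_force: 0.0
```

Call:
servo_tool --pt "0.85 -0.5 0.05 -0.05 0.25 0.15" --pt "0.85 -0.5 0.05 -0.05 0.2 0.15" --pt "0.85 -0.5 0.05 -0.05 0.25 0.15" --pt "0.8 -0.55 0.1 -0.05 0.2 0.15" --pt "0.8 -0.55 0.1 -0.05 0.25 0.15"

```text
t: 1.23
ee_pos: [0.3586, -0.3448, 0.2354]
tcp_rot: [0.007, 0.989, 0.09, 0.116]
wrist_force: [-0.0, -0.2, 1.5]
finger_gap: 0.0655
grasp_force: 0.0
```

Call:
servo_tool --pt "0.8 -0.55 0.15 -0.05 0.2 0.15" --pt "0.8 -0.55 0.15 0 0.2 0.15" --pt "0.8 -0.6 0.15 -0.05 0.25 0.15" --pt "0.75 -0.6 0.15 0 0.2 0.15" --pt "0.75 -0.6 0.2 -0.05 0.25 0.15"

```text
t: 1.65
ee_pos: [0.4463, -0.2585, 0.2403]
tcp_rot: [0.005, 0.984, 0.05, 0.173]
wrist_force: [0.8, -0.5, 0.4]
finger_gap: 0.0656
grasp_force: 0.0
```

Call:
servo_tool --pt "0.75 -0.6 0.2 0 0.2 0.15" --pt "0.75 -0.65 0.25 -0.05 0.25 0.15" --pt "0.7 -0.65 0.25 0 0.2 0.15" --pt "0.7 -0.65 0.25 -0.05 0.25 0.15" --pt "0.65 -0.65 0.25 0 0.2 0.2"

```text
t: 2.07
ee_pos: [0.534, -0.1719, 0.2446]
tcp_rot: [0.0, 0.973, 0.009, 0.23]
wrist_force: [-0.4, -1.5, 0.8]
finger_gap: 0.0655
grasp_force: 0.0
```

Call:
servo_tool --pt "0.68 -0.65 0.28 -0.04 0.25 0.16" --pt "0 0 0.65 0 0 0" --pt "0 0 0 0 0 0"

```text
t: 2.32
ee_pos: [0.5588, -0.1547, 0.2285]
tcp_rot: [-0.001, 0.971, 0.001, 0.24]
wrist_force: [-0.0, -0.1, 0.0]
finger_gap: 0.0658
grasp_force: 0.0
```

```bash
sed -i 's/.magnitude().round(4)/.magnitude()/' geo.py; python3 - <<'E'
from geo import *
s=ctrl.snapshot("wrist");o=ctrl.observe();print(o["ee_pos"],o["tcp_rot"],o["wrist_force"])
im=cv2.resize(s["img"][:,:,::-1],(768,576)).copy()
h=np.array([.603,-.1565,.1485])
for X,c in [(h,(255,0,0)),(h+.013*nrm,(0,255,0))]:
    u=proj(s,X[None])[0];print(u);cv2.circle(im,tuple(int(v*1.5) for v in u),3,c,-1)
cv2.imwrite("pics/w1.png",im)
E
```

```text
[ 0.55843532 -0.15542859  0.22925943] [-8.31907131e-04  9.70716446e-01  9.58752183e-04  2.40224832e-01] [-0.20860218 -0.52108926 -0.58515597]
[257.98965297 200.61320068]
[258.03090592 206.19975488]
```

View pics/w1.png

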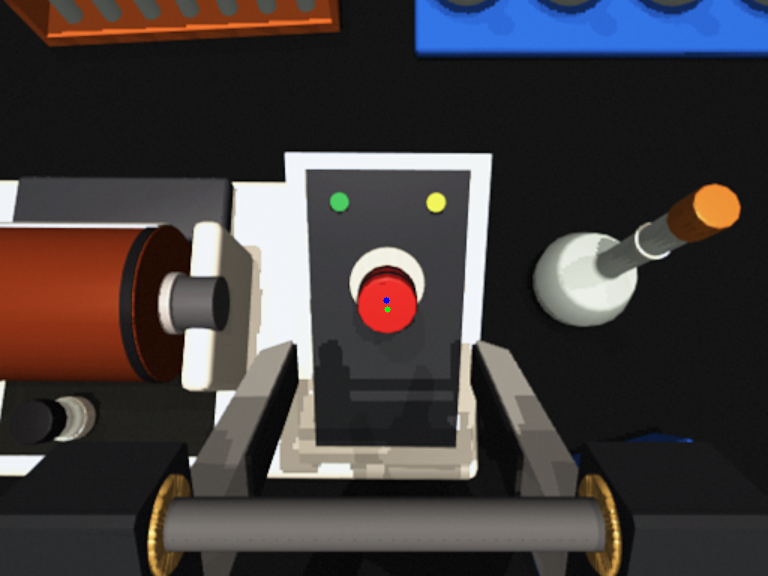

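```bash
python3 - <<'E'
from geo import *
o=ctrl.observe(); T=tool(np.radians(28)); h=np.array([.605,-.1565,.1495])
plan((o["ee_pos"],q2R(o["tcp_rot"])),[(h+.05*nrm,T,3),(h+.006*nrm,T,3)])
E
```

```text
[[0.05,0,0.55,0,0,0],[0.05,0,0.55,0,0,0],[0.05,0.05,0.59,-0.02,0.03,0.01],[0,0,0.6,0,0,0],[0,0,0.6,0,0,0]]
[[0,0,0.56,0,0,0]]
end [ 0.6021 -0.1566  0.1548] 0.0005433875665800212
```

Call:
servo_tool --pt "0.05 0 0.55 0 0 0" --pt "0.05 0 0.55 0 0 0" --pt "0.05 0.05 0.59 -0.02 0.03 0.01" --pt "0 0 0.6 0 0 0" --pt "0 0 0.6 0 0 0"

```text
t: 2.78
ee_pos: [0.5965, -0.1588, 0.1696]
tcp_rot: [0.001, 0.97, -0.001, 0.244]
wrist_force: [0.3, 0.4, -0.2]
finger_gap: 0.0658
grasp_force: 0.0
```

Call:
servo_tool --pt "0 0 0.56 0 0 0" --pt "0 0 0 0 0 0" --pt "0 0 0 0 0 0"

```text
t: 3.03
ee_pos: [0.6024, -0.1583, 0.1565]
tcp_rot: [0.001, 0.97, -0.001, 0.243]
wrist_force: [-0.4, -0.2, -0.3]
finger_gap: 0.0661
grasp_force: 0.0
```

Call:
servo_tool --pt "0 0 0 0 0 0" --pt "0 0 0 0 0 0" --pt "0 0 0 0 0 0" --pt "0 0 0 0 0 0" --pt "0 0 0 0 0 0" --claw -1

```text
t: 3.45
ee_pos: [0.6032, -0.1579, 0.1578]
tcp_rot: [0.001, 0.97, -0.0, 0.244]
wrist_force: [-0.4, -0.3, 0.3]
finger_gap: 0.0359
grasp_force: 0.0
```

Call:
servo_tool --pt "0 0 0 0 0 0" --pt "0 0 0 0 0 0" --pt "0 0 0 0 0 0" --pt "0 0 0 0 0 0"

```text
t: 3.78
ee_pos: [0.6032, -0.1559, 0.1576]
tcp_rot: [-0.001, 0.97, -0.0, 0.244]
wrist_force: [-1.8, 4.3, 3.2]
finger_gap: 0.0292
grasp_force: 30.0
```

Call:
servo_tool --pt "0 0 -0.15 0 0 0" --pt "0 0 -0.15 0 0 0" --pt "0 0 -0.15 0 0 0" --pt "0 0 -0.15 0 0 0" --pt "0 0 0 0 0 0"

```text
t: 4.2
ee_pos: [0.596, -0.1559, 0.1712]
tcp_rot: [-0.001, 0.97, 0.0, 0.244]
wrist_force: [-2.8, 6.5, 4.3]
finger_gap: 0.029
grasp_force: 30.0
```

Call:
servo_tool --pt "0 0 -0.1 0 0 0" --pt "0 0 -0.08 0 0 0" --pt "0 0 0 0 0 0" --pt "0 0 0 0 0 0"

```text
t: 4.53
ee_pos: [0.5945, -0.1558, 0.1736]
tcp_rot: [-0.001, 0.97, -0.0, 0.244]
wrist_force: [5.5, 3.8, -2.8]
finger_gap: 0.0297
grasp_force: 30.0
```

```bash
python3 - <<'E'
from geo import *
o=ctrl.observe();print(o["ee_pos"],o["wrist_force"],o["wrist_force"]@nrm)
E
```

```text
[ 0.5945367  -0.15584443  0.17361868] [ 5.54423232  3.7783758  -2.80578388] -5.080219534661124
```

```bash
python3 - <<'E'
from geo import *
o=ctrl.observe(); T=tool(np.radians(28));x=o["ee_pos"]
plan((x,q2R(o["tcp_rot"])),[(x+.065*nrm,T,5),(np.array([.62,.04,.225]),tool(0),10)])
E
```

```text
[[0,0,-0.5,0,0,0],[0,0,-0.5,0,0,0],[0,0,-0.55,0,0,0],[0,0,-0.5,0,0,0],[0.01,0,-0.55,-0.02,-0.04,-0.01]]
[[0.2,-0.8,0.15,0,-0.45,0],[0.2,-0.8,0.1,0,-0.45,0],[0.2,-0.8,0.1,0,-0.45,0],[0.2,-0.8,0.1,0,-0.45,0],[0.2,-0.75,0.1,0,-0.5,0]]
[[0.2,-0.8,0.1,0,-0.45,0],[0.2,-0.75,0.05,0,-0.5,0],[0.2,-0.8,0.05,0,-0.45,0],[0.25,-0.75,0.05,0,-0.5,0],[0.22,-0.79,0.03,0,-0.47,0]]
end [0.6201 0.04   0.2249] 0.0003937820413074001
```

Call:
servo_tool --pt "0 0 0 0 0 0" --pt "0 0 0 0 0 0" --pt "0 0 0 0 0 0" --pt "0 0 0 0 0 0" --claw 0.3

```text
t: 4.87
ee_pos: [0.5938, -0.1582, 0.1744]
tcp_rot: [0.001, 0.97, -0.001, 0.244]
wrist_force: [0.1, -0.7, -0.3]
finger_gap: 0.0527
grasp_force: 0.0
```

Call:
servo_tool --pt "0 0 -0.5 0 0 0" --pt "0 0 -0.5 0 0 0" --pt "0 0 -0.55 0 0 0" --pt "0 0 -0.5 0 0 0" --pt "0 0 -0.55 0 0 0"

```text
t: 5.28
ee_pos: [0.5626, -0.1579, 0.2337]
tcp_rot: [0.002, 0.97, -0.0, 0.244]
wrist_force: [0.3, 0.4, -0.6]
finger_gap: 0.061
grasp_force: 0.0
```

Call:
servo_tool --pt "0.2 -0.8 0.15 0 -0.45 0" --pt "0.2 -0.8 0.1 0 -0.45 0" --pt "0.2 -0.8 0.1 0 -0.45 0" --pt "0.2 -0.8 0.1 0 -0.45 0" --pt "0.2 -0.75 0.1 0 -0.5 0"

```text
t: 5.7
ee_pos: [0.5917, -0.0583, 0.2308]
tcp_rot: [0.001, 0.992, -0.001, 0.126]
wrist_force: [0.4, -0.4, 0.4]
finger_gap: 0.0611
grasp_force: 0.0
```

Call:
servo_tool --pt "0.2 -0.8 0.1 0 -0.45 0" --pt "0.2 -0.75 0.05 0 -0.5 0" --pt "0.2 -0.8 0.05 0 -0.45 0" --pt "0.25 -0.75 0.05 0 -0.5 0" --pt "0.22 -0.79 0.03 0 -0.47 0" --claw -1

```text
t: 6.12
ee_pos: [0.6198, 0.0389, 0.2273]
tcp_rot: [0.001, 1.0, -0.001, 0.002]
wrist_force: [-0.3, -0.4, -0.5]
finger_gap: 0.0309
grasp_force: 0.0
```

Call:
servo_tool --pt "0 0 0 0 0 0" --pt "0 0 0 0 0 0" --pt "0 0 0 0 0 0" --pt "0 0 0 0 0 0" --pt "0 0 0 0 0 0"

```text
t: 6.53
ee_pos: [0.619, 0.0372, 0.2263]
tcp_rot: [0.001, 1.0, -0.001, 0.002]
wrist_force: [0.1, -0.4, 0.4]
finger_gap: 0.001
grasp_force: 0.0
```

```bash
python3 - <<'E'
from geo import *
o=ctrl.observe();print(o["ee_pos"],o["tcp_rot"],o["wrist_force"],o["finger_gap"])
A=ctrl.snapshot("scene");B=ctrl.snapshot("side")
a=A["img"][165:275,155:290]; b=B["img"][100:245,180:280]
a=cv2.resize(a,None,fx=3.3,fy=3.3,interpolation=cv2.INTER_CUBIC);b=cv2.resize(b,None,fx=3.3,fy=3.3,interpolation=cv2.INTER_CUBIC)
c=np.zeros((max(a.shape[0],b.shape[0]),a.shape[1]+b.shape[1],3),np.uint8);c[:a.shape[0],:a.shape[1]]=a;c[:b.shape[0],a.shape[1]:]=b
cv2.imwrite("pics/crop2.png",c[:,:,::-1])
E
```

```text
[0.6189849  0.03722439 0.22631607] [ 9.39769335e-04  9.99995854e-01 -1.38058057e-03  2.34584079e-03] [ 0.14519603 -0.40951548  0.43822408] 0.0009684942086860539
```

View pics/crop2.png

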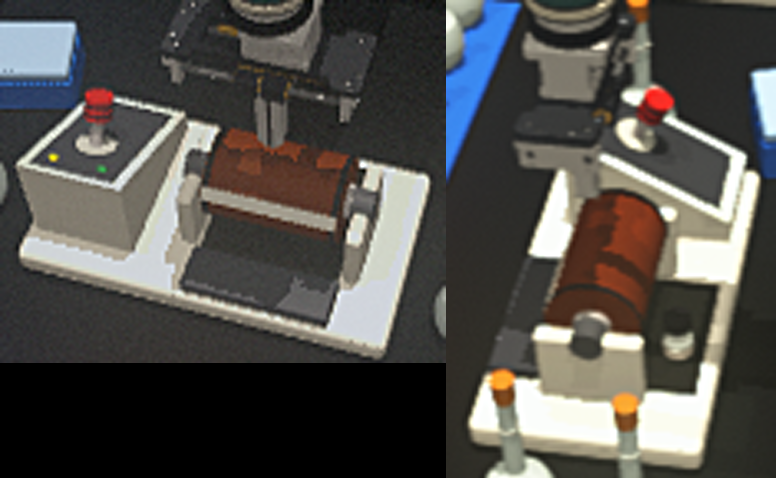

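Call:
servo_tool --pt "0 0 0.8 0 0 0" --pt "0 0 0.7 0 0 0" --pt "0 0 0.15 0 0 0" --pt "0 0 0.1 0 0 0" --pt "0 0 0 0 0 0"

```text
t: 7.05
ee_pos: [0.6194, 0.038, 0.1815]
tcp_rot: [0.001, 1.0, -0.001, 0.001]
wrist_force: [0.2, 0.3, 0.3]
finger_gap: 0.0002
grasp_force: 0.0
```

Call:
servo_tool --pt "0 0 0.05 0 0 0" --pt "0 0 0.05 0 0 0" --pt "0 0 0 0 0 0"

```text
t: 7.3
ee_pos: [0.62, 0.0382, 0.1799]
tcp_rot: [0.001, 1.0, -0.001, 0.002]
wrist_force: [0.3, -0.2, -0.2]
finger_gap: 0.0005
grasp_force: 0.0
```

Call:
servo_tool --pt "0 0 0.05 0 0 0" --pt "0 0 0.05 0 0 0" --pt "0 0 0 0 0 0"

```text
t: 7.55
ee_pos: [0.6201, 0.0382, 0.1783]
tcp_rot: [0.001, 1.0, -0.001, 0.003]
wrist_force: [-1.6, -0.5, 5.5]
finger_gap: 0.0005
grasp_force: 2.6
```

Call:
servo_tool --pt "0 0 0.04 0 0 0" --pt "0 0 0 0 0 0"

```text
t: 7.72
ee_pos: [0.6203, 0.0382, 0.1779]
tcp_rot: [0.001, 1.0, -0.001, 0.003]
wrist_force: [-1.3, 0.4, 6.3]
finger_gap: 0.0003
grasp_force: 3.1
```

Call:
servo_tool --pt "0 0 0.05 0 0 0" --pt "-0.1 0 0 0 0 0" --pt "-0.15 0 0 0 0 0" --pt "-0.15 0 0 0 0 0" --pt "-0.15 0 0 0 0 0"

```text
t: 8.13
ee_pos: [0.6085, 0.0383, 0.178]
tcp_rot: [0.001, 1.0, -0.001, 0.006]
wrist_force: [2.6, -0.3, 7.5]
finger_gap: 0.0005
grasp_force: 3.7
```

Call:
servo_tool --pt "-0.15 0 0 0 0 0" --pt "-0.15 0 0 0 0 0" --pt "-0.15 0 0 0 0 0" --pt "-0.15 0 0 0 0 0" --pt "0 0 0 0 0 0"

```text
t: 8.55
ee_pos: [0.5924, 0.0383, 0.1776]
tcp_rot: [0.001, 1.0, -0.001, 0.005]
wrist_force: [0.0, 0.3, 6.8]
finger_gap: 0.0006
grasp_force: 3.3
```

```bash
cat >> geo.py <<'E'
def stripe(s,p,t):
    """drum angle by white profile in the band along the stripe: brightness at each angle, per y"""
    g=s["img"].astype(np.float32); ths=np.arange(-.6,1.5,.02); ys=np.linspace(.0,.12,25); out=[]
    for y in ys:
        u=proj(s,W(p,np.array([drumpt(a,y) for a in ths]))).astype(np.float32)
        v=cv2.remap(g,u[None,:,0],u[None,:,1],cv2.INTER_LINEAR)[0]; m=v[:,2]/(v[:,0]+20) # blue/red: white vs amber
        out.append(m)
    return ths,ys,np.array(out)
E
python3 - <<'E'
from geo import *
o=ctrl.observe();print(o["ee_pos"],o["wrist_force"])
p=np.load("p.npy");A=ctrl.snapshot("scene");cv2.imwrite("pics/s3.png",cv2.resize(A["img"][165:275,155:290],None,fx=3.3,fy=3.3,interpolation=cv2.INTER_CUBIC)[:,:,::-1])
t,y,m=stripe(A,p,0)
for i in range(0,25,4): print(y[i].round(3),t[m[i].argmax()].round(2),m[i].max().round(2),np.sum(t*(m[i]>.6))/max(1,(m[i]>.6).sum()))
E
```

```text
[0.59243422 0.03831527 0.17761802] [0.03960053 0.28757558 6.83748669]
0.0 0.48 0.81 0.6000000000000011
0.02 0.52 0.82 0.6000000000000011
0.04 0.5 0.83 0.3392000000000009
0.06 0.74 0.82 0.06739130434782671
0.08 0.52 0.81 0.6300000000000012
0.1 0.76 0.96 0.6200000000000012
0.12 0.52 0.82 0.6300000000000012
```

View pics/s3.png

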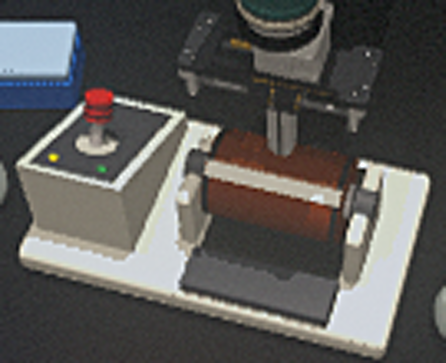

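Call:
servo_tool --pt "0 0 -0.5 0 0 0" --pt "0.6 0 0 0 0 0" --pt "0.55 0 0 0 0 0" --pt "0 0 0.35 0 0 0" --pt "0 0 0.08 0 0 0"

```text
t: 9.02
ee_pos: [0.6209, 0.0381, 0.1763]
tcp_rot: [0.001, 1.0, -0.001, 0.003]
wrist_force: [2.5, -0.3, 9.0]
finger_gap: 0.0006
grasp_force: 4.9
```

Call:
servo_tool --pt "0 0 0.07 0 0 0" --pt "0 0 0 0 0 0" --pt "0 0 0 0 0 0"

```text
t: 9.27
ee_pos: [0.6208, 0.0381, 0.1772]
tcp_rot: [0.001, 1.0, -0.001, 0.005]
wrist_force: [1.8, -1.2, 7.3]
finger_gap: 0.0007
grasp_force: 4.0
```

Call:
servo_tool --pt "-0.1 0 0 0 0 0" --pt "-0.15 0 0 0 0 0" --pt "-0.15 0 0 0 0 0" --pt "-0.15 0 0 0 0 0" --pt "-0.15 0 0 0 0 0"

```text
t: 9.68
ee_pos: [0.6036, 0.0382, 0.1776]
tcp_rot: [0.001, 1.0, -0.001, 0.005]
wrist_force: [1.8, -0.3, 9.4]
finger_gap: 0.0005
grasp_force: 4.2
```

Call:
servo_tool --pt "-0.15 0 0 0 0 0" --pt "-0.1 0 0 0 0 0" --pt "-0.05 0 0 0 0 0" --pt "0 0 0 0 0 0"

```text
t: 10.02
ee_pos: [0.5954, 0.0382, 0.1773]
tcp_rot: [0.001, 1.0, -0.001, 0.005]
wrist_force: [0.6, 0.1, 8.8]
finger_gap: 0.0004
grasp_force: 4.1
```

```bash
python3 - <<'E'
from geo import *
o=ctrl.observe();print(o["ee_pos"],o["wrist_force"])
p=np.load("p.npy");A=ctrl.snapshot("scene");
t,y,m=stripe(A,p,0)
for i in range(0,25,3): k=m[i]>.6; print(y[i].round(3),t[k].min().round(2),t[k].max().round(2),np.median(t[k]).round(3))
E
```

```text
[0.59540739 0.03821692 0.1772909 ] [0.57860983 0.09534707 8.82415428]
0.0 -0.18 0.18 0.0
0.015 -0.18 0.2 0.01
0.03 -0.18 0.2 0.01
0.045 -0.6 0.2 -0.2
0.06 -0.6 0.2 -0.2
0.075 -0.2 0.2 0.0
0.09 -0.18 0.22 0.02
0.105 -0.16 0.2 0.02
0.12 -0.12 0.22 0.05
```

Call:
servo_tool --pt "0 0 -0.5 0 0 0" --pt "0 0 -0.8 0 0 0" --pt "0 0 -0.8 0 0 0" --pt "0 0 -0.8 0 0 0" --pt "0 0 0 0 0 0"

```text
t: 10.48
ee_pos: [0.5953, 0.0384, 0.2515]
tcp_rot: [0.001, 1.0, -0.001, 0.005]
wrist_force: [0.7, 0.7, 0.9]
finger_gap: 0.0006
grasp_force: 0.0
```

```bash
python3 - <<'E'
from geo import *
o=ctrl.observe();print(o["ee_pos"],o["wrist_force"])
p=np.load("p.npy")
for n in ["scene","side"]:
    A=ctrl.snapshot(n);t,y,m=stripe(A,p,0)
    for i in range(0,25,6): k=m[i]>.6; print(n,y[i].round(3),(t[k].min().round(2),t[k].max().round(2),np.median(t[k]).round(3)) if k.any() else m[i].max())
A=ctrl.snapshot("wrist");im=cv2.resize(A["img"][:,:,::-1],(768,576)).copy()
for a,c in [(0,(0,255,0)),(.178,(255,0,0)),(-.178,(255,0,0)),]:
    u=(proj(A,W(p,np.array([drumpt(a,-.01),drumpt(a,.13)])))*1.5).astype(int);cv2.line(im,u[0].tolist(),u[1].tolist(),c,1)
# silhouette of drum in this view
C=W(p,np.zeros((1,3)))[0];c=-A["R"].T@A["t"]-C;d=np.hypot(c[0],c[2]-.115);b=np.arctan2(c[0],c[2]-.115);g=np.arccos(.045/d)
for a in (b+g,b-g):
    u=(proj(A,W(p,np.array([drumpt(a,-.01),drumpt(a,.13)])))*1.5).astype(int);cv2.line(im,u[0].tolist(),u[1].tolist(),(255,0,255),1)
cv2.imwrite("pics/w4.png",im)
E
```

```text
[0.59528616 0.03838272 0.25152264] [0.71088618 0.71053006 0.94013957]
scene 0.0 (np.float64(-0.2), np.float64(0.18), np.float64(-0.01))
scene 0.03 (np.float64(-0.22), np.float64(0.18), np.float64(-0.02))
scene 0.06 (np.float64(-0.2), np.float64(0.18), np.float64(-0.01))
scene 0.09 (np.float64(-0.2), np.float64(0.18), np.float64(-0.01))
scene 0.12 (np.float64(-0.2), np.float64(0.18), np.float64(-0.01))
side 0.0 (np.float64(-0.16), np.float64(0.2), np.float64(0.02))
side 0.03 (np.float64(-0.18), np.float64(1.36), np.float64(0.13))
side 0.06 (np.float64(-0.16), np.float64(1.18), np.float64(0.07))
side 0.09 (np.float64(-0.16), np.float64(0.2), np.float64(0.02))
side 0.12 (np.float64(-0.18), np.float64(0.24), np.float64(0.03))
```

View pics/w4.png

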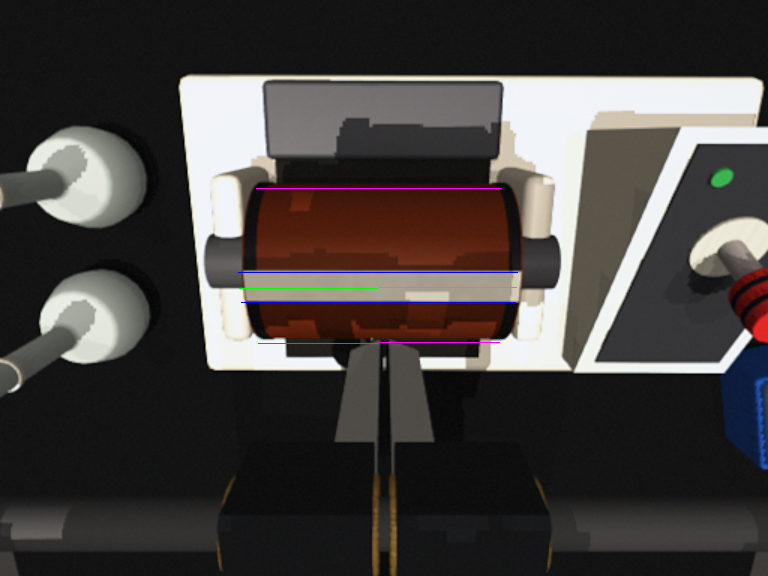

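```bash
python3 - <<'E'
from geo import *
p=np.load("p.npy")
def prof(A,y,ths,r):pass
for n in ["wrist","scene"]:
    A=ctrl.snapshot(n);g=A["img"].astype(np.float32)
    C=W(p,np.zeros((1,3)))[0];c=-A["R"].T@A["t"]-C;d=np.hypot(c[0],c[2]-.115);b=np.arctan2(c[0],c[2]-.115);gm=np.arccos(.045/d)
    for y in (.0,.03,.09,.11):
        # sample along line from back silhouette to front silhouette in image
        e=proj(A,W(p,np.array([drumpt(b+gm,y),drumpt(b-gm,y)])));s=np.linspace(-.3,1.3,321);u=(e[0]+s[:,None]*(e[1]-e[0])).astype(np.float32)
        v=cv2.remap(g,u[None,:,0],u[None,:,1],cv2.INTER_LINEAR)[0]
        amber=(v[:,0]>45)&(v[:,0]>2*v[:,2]);white=(v[:,2]>.6*(v[:,0]+20))&(v[:,0]>60)&(s>.15)&(s<.85)
        q=proj(A,W(p,np.array([drumpt(-.178,y),drumpt(.178,y)])));L=e[1]-e[0];ps=(q-e[0])@L/(L@L)
        print(n,y,"L px",np.linalg.norm(L).round(1),"amber",s[amber].min().round(3),s[amber].max().round(3),"white",s[white].min().round(3),s[white].max().round(3),"pred",ps.round(3))
E
```

```text
wrist 0.0 L px 103.7 amber -0.025 0.96 white 0.535 0.73 pred [0.739 0.544]
wrist 0.03 L px 103.7 amber -0.025 0.97 white 0.53 0.73 pred [0.739 0.544]
wrist 0.09 L px 103.7 amber -0.025 0.91 white 0.53 0.725 pred [0.739 0.544]
wrist 0.11 L px 103.7 amber -0.03 0.965 white 0.525 0.725 pred [0.739 0.544]
scene 0.0 L px 26.7 amber 0.215 0.975 white 0.705 0.845 pred [0.851 0.701]
scene 0.03 L px 26.8 amber 0.245 0.98 white 0.705 0.845 pred [0.852 0.701]
scene 0.09 L px 27.1 amber 0.165 0.96 white 0.7 0.845 pred [0.852 0.701]
scene 0.11 L px 27.1 amber 0.16 0.98 white 0.695 0.845 pred [0.852 0.701]
```

```bash
python3 - <<'E'
from geo import *
o=ctrl.observe(); T=tool(np.radians(28));h=np.array([.605,-.156,.1495])
plan((o["ee_pos"],q2R(o["tcp_rot"])),[(h+.08*nrm,T,10),(h+.055*nrm,T,4)])
E
```

```text
[[-0.1,0.8,0.1,0,0.45,0],[-0.1,0.8,0.1,0,0.45,0],[-0.1,0.75,0.1,0,0.45,0],[-0.1,0.8,0.1,0,0.5,0],[-0.15,0.75,0.05,0,0.45,0]]
[[-0.1,0.8,0.05,0,0.5,0],[-0.15,0.75,0.05,0,0.45,0],[-0.15,0.8,0.05,0,0.5,0],[-0.1,0.75,0.05,0,0.45,0],[-0.15,0.78,0.07,0.02,0.48,0]]
[[0,0,0.25,0,0,0],[0,0,0.25,0,0,0],[0,0,0.25,0,0,0],[0,0,0.25,0,0,0]]
end [ 0.5792 -0.1561  0.1982] 0.0005921874530809894
```

Call:
servo_tool --pt "-0.1 0.8 0.1 0 0.45 0" --pt "-0.1 0.8 0.1 0 0.45 0" --pt "-0.1 0.75 0.1 0 0.45 0" --pt "-0.1 0.8 0.1 0 0.5 0" --pt "-0.15 0.75 0.05 0 0.45 0"

```text
t: 11.15
ee_pos: [0.5806, -0.0598, 0.2318]
tcp_rot: [0.001, 0.993, -0.0, 0.121]
wrist_force: [1.1, -0.2, -0.1]
finger_gap: 0.0005
grasp_force: 0.0
```

Call:
servo_tool --pt "-0.1 0.8 0.05 0 0.5 0" --pt "-0.15 0.75 0.05 0 0.45 0" --pt "-0.15 0.8 0.05 0 0.5 0" --pt "-0.1 0.75 0.05 0 0.45 0" --pt "-0.15 0.78 0.07 0 0.48 0"

```text
t: 11.57
ee_pos: [0.5677, -0.1566, 0.2209]
tcp_rot: [0.001, 0.97, -0.001, 0.244]
wrist_force: [0.8, 0.5, -1.2]
finger_gap: 0.0007
grasp_force: 0.0
```

Call:
servo_tool --pt "0 0 0.25 0 0 0" --pt "0 0 0.25 0 0 0" --pt "0 0 0.25 0 0 0" --pt "0 0 0.2 0 0 0" --pt "0 0 0 0 0 0"

```text
t: 11.98
ee_pos: [0.5801, -0.1548, 0.1996]
tcp_rot: [-0.0, 0.97, 0.0, 0.243]
wrist_force: [0.3, -0.0, 0.3]
finger_gap: 0.0003
grasp_force: 0.0
```

Call:
servo_tool --pt "0 0 0.1 0 0 0" --pt "0 0 0.1 0 0 0" --pt "0 0 0.1 0 0 0" --pt "0 0 0.1 0 0 0" --pt "0 0 0 0 0 0"

```text
t: 12.4
ee_pos: [0.5847, -0.1559, 0.1936]
tcp_rot: [0.001, 0.97, -0.0, 0.244]
wrist_force: [-4.6, 1.8, 4.7]
finger_gap: 0.0004
grasp_force: 3.1
```

Call:
servo_tool --pt "0 0 0.1 0 0 0" --pt "0 0 0.1 0 0 0" --pt "0 0 0.1 0 0 0" --pt "0 0 0.1 0 0 0" --pt "0 0 0.1 0 0 0"

```text
t: 12.82
ee_pos: [0.5906, -0.1564, 0.1813]
tcp_rot: [0.001, 0.97, -0.0, 0.244]
wrist_force: [0.1, -0.4, -1.2]
finger_gap: 0.0003
grasp_force: 0.0
```

Call:
servo_tool --pt "0 0 0.1 0 0 0" --pt "0 0 0.05 0 0 0" --pt "0 0 0 0 0 0"

```text
t: 13.07
ee_pos: [0.5921, -0.1563, 0.1778]
tcp_rot: [0.001, 0.97, -0.0, 0.244]
wrist_force: [-0.1, -1.3, -0.0]
finger_gap: 0.0007
grasp_force: 0.0
```

Call:
servo_tool --pt "0 0 0.06 0 0 0" --pt "0 0 0.06 0 0 0" --pt "0 0 0 0 0 0"

```text
t: 13.32
ee_pos: [0.5929, -0.1564, 0.1777]
tcp_rot: [0.001, 0.97, 0.0, 0.244]
wrist_force: [-10.3, 2.1, 9.7]
finger_gap: 0.0008
grasp_force: 6.7
```

Call:
servo_tool --pt "0 0 -0.4 0 0 0" --pt "0 0 -0.7 0 0 0" --pt "0 0 -0.8 0 0 0" --pt "0 0 -0.8 0 0 0" --pt "0 0 0 0 0 0"

```text
t: 13.73
ee_pos: [0.5627, -0.1571, 0.2409]
tcp_rot: [0.003, 0.969, -0.0, 0.248]
wrist_force: [1.9, -0.4, 0.5]
finger_gap: 0.0003
grasp_force: 0.0
```

```bash
python3 - <<'E'
from geo import *
o=ctrl.observe();print(o["ee_pos"],o["wrist_force"])
A=ctrl.snapshot("scene");B=ctrl.snapshot("side")
a=A["img"][165:275,120:320]; b=B["img"][85:280,180:290]
a=cv2.resize(a,None,fx=2.4,fy=2.4,interpolation=cv2.INTER_CUBIC);b=cv2.resize(b,None,fx=2.4,fy=2.4,interpolation=cv2.INTER_CUBIC)
c=np.zeros((max(a.shape[0],b.shape[0]),a.shape[1]+b.shape[1],3),np.uint8);c[:a.shape[0],:a.shape[1]]=a;c[:b.shape[0],a.shape[1]:]=b
cv2.imwrite("pics/crop5.png",c[:,:,::-1])
t,y,m=stripe(A,np.load("p.npy"),0);print([np.median(t[m[i]>.6]).round(3) for i in (0,6,12,18,24)])
E
```

```text
[ 0.56273565 -0.15707729  0.24094179] [ 1.9010091  -0.36260611  0.49284659]
[np.float64(-0.03), np.float64(-0.03), np.float64(-0.02), np.float64(-0.02), np.float64(-0.03)]
```

View pics/crop5.png

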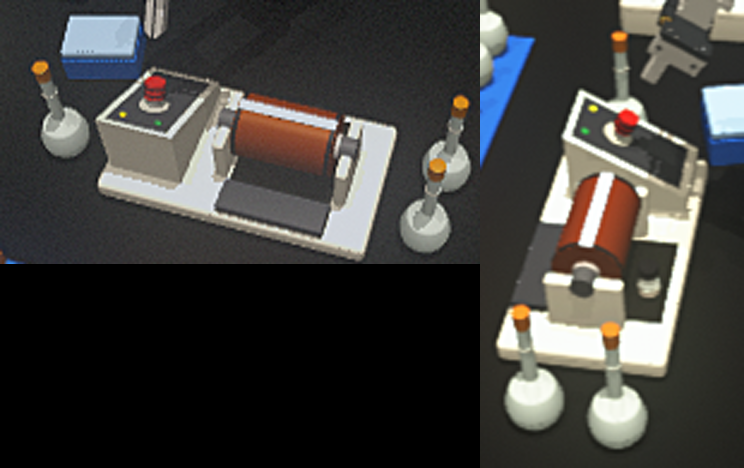

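The picture shows the knob home (scene crop 155,95), the white stripe on top of the drum (290,110) and the flasks, vial and box where they stood.

```bash
python3 -c "
from rig import ctrl
print(ctrl.sign_off())"
```

```text
the job is handed in; nothing more can be done
None
```

I pulled the knob out to its detent, rolled the drum until the stripe was on top (within about 0.03 to 0.05 rad by the cameras), pushed the knob fully home and handed the job in at about 14 s, with the flasks, vial and tip box standing where they were; the mouse and wash bottle were not re-checked.

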